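# Latch the tube rack gate

### The arm

A 6-joint arm with a two-finger parallel gripper is mounted at the origin on the work surface. World frame = base frame: x ahead of the robot, y to its left, z up, the work surface at z = 0. Lengths are in m, angles in rad, forces in N, time in s.
With the tool pointing down it reaches from about 0.25 to 0.775 m from the base axis. Payload 4 kg.
Tool frame: the origin (TCP) lies midway between the tips of the shut fingers; the grasp point (between the pads) lies 19 mm behind it; y points along the fingers, z is the direction in which the jaws open and shut, and the axes are right-handed (so a half turn about y gives the same grasp; the last joint's range is limited). The gripper opens to 94 mm and grips with 3 to 60 N. Pads are 16 mm wide; open, the fingers measure 119 mm over their backs; the gripper's body (75 mm by 177 mm) begins 78 mm behind the grasp point.
Start: joints at [-1.344, 0.087, 1.371, -0, 1.684, -0.103], TCP at [0.178, -0.52, 0.206] pointing down, gripper open.
Joint ranges: [-3.1, 3.1], [-0.76, 2.03], [0.27, 2.55], [-1.08, 4.22], [0.17, 2.65], [-2.57, 2.57]. Speed limits (rad/s): [2.79, 2.79, 3.14, 3.14, 3.14, 3.14].

### API

Orientations are given as a 3x3 rotation matrix whose columns are the frame's x, y, z axes.
In Python, from bench import ctrl gives the robot as it stands. The module is installed in compiled form; this text tells all that it offers.
- The arm moves only by the tool move_arm, never from a script. Its argument "targets" is a list that holds one entry, the list of rows, each a list of 5 numbers: the shift along the tool's x, y, z in mm, then the turn about the tool's y in rad, then the finger opening in mm, from 0 to 94. A call has 1 to 12 rows; each row shifts and turns the commanded pose from where the row before left it, along the tool's axes as they then stand; what a row does not reach is not made up. A row lasts 1/10 s, in which the tool goes at most 50 mm and 8.59 degrees, less where a joint would pass 70% of its speed; a pose out of reach is approached as far as the arm can. A call with a gripper value outside its range is refused whole. The fingers move at their own pace and stop on an object; "squeeze" is the grip in N (left out, the last holds). Time passes only in rows, so rows that do not move let the fingers close. It gives the time, the measured TCP pose, the force and the opening at its end, in the units of the state.
- ctrl.sense(): the state, without advancing time (a new reading comes with each control period).
- ctrl.grab_frame(name): name is "scene" or "top"; returns a dict with "frame" (420x560x3 uint8, blue, green, red), "mtx" (3x3 intrinsics, pixels), "T" (4x4, takes a point from camera to world coordinates). Camera axes: x right, y up, looking along -z (the intrinsics and any distortion apply to the point x, -y, -z); pixel columns grow to the right and rows downward; lengths in m; the calibration is good to about 2 mm. A picture is of the moment at which its call begins. There is no depth.
- ctrl.close_job(): hands the job in, once; it reports no verdict.
The state is a dict: "clock": time; "joint_pos": joint angles; "qd": joint speeds; "joint_efforts": joint torques, N m; "tool_pos": TCP position; "orientation": TCP orientation; "contact_force": force on the tool from outside, world axes, zero at the start; "torque": the same for the moment, N m; "grip_width": finger opening in m.
Only numpy, scipy, OpenCV 4.12 (cv2) and the standard library are available. Lean on these libraries where they do the work, as an engineer would, in place of code of your own. Each camera call takes 0.05 s, during which the arm holds its last target. There are 200 camera calls.

### The job

The bench is about to be wheeled away, so close the tube rack: lift the gate's latch bar by its tab, and with the bar held up swing the gate shut until the bar is past the keeper's front tooth. Then seat the bar right down in the keeper's notch and let go, so that the latch alone holds the gate against its spring. The keeper's setting is not known exactly, so feel for the notch with a light touch, do not force the bar against it, and leave the loose things on the bench alone.

Things in the scene. Friction and masses are not known exactly. Their poses are not given: they have to be found in the camera images.
- rack: Aluminium tray of stainless tubes, open in front, fixed to the bench. Origin on the bench (z=0), mid-way along the gate line; +x points into the rack, away from its open front; +y to the gate's hinge end; z up. The tray stands from x=35 to 255 mm, y within 115 mm, 65 mm tall.
- hinge (a point): Foot, on the bench, of the gate's upright hinge axis: 110 mm from the rack's origin along the rack's +y. The gate is a steel frame 10 mm thick, 200 mm long from this axis, top edge at z=80 mm. A dark hinge post, 95 mm tall, stands beside it.
- gate (a joint): Gate angle, rad: 0 = square across the rack's front (along its y axis); positive = free end swung out to the rack's -x, open. Range -0.14 to 0.75. A spring hinge with friction rests near 0.45; shutting it takes 4 to 6 N at the tab (0.9 N more per 0.1 rad); unlatched it springs open. Latched, the angle is between -0.06 and 0.06, as the keeper is set.
- latch (a joint): Latch bar angle, rad: 0 = level (on its own stop on the gate, also when seated in the notch), positive = free end lifted, up to 0.3. It falls by its own weight (2 to 4 N at the tab lift it). About 0.083 = bar resting on top of the keeper, beside the notch; 0.09 just clears the keeper.
- bar: Dark steel latch bar, 10 mm thick, 14 mm high, on the gate's front face. Origin on its pivot: 60 mm along the gate from the hinge, 12 mm in front of the gate's mid-plane, z=75 mm. x = gate's normal, pointing in (the pivot axis); -y runs along the bar to its free end, 210 mm from the pivot, beyond the gate's end. More than 15 N between bar and keeper would bend them.
- tab (a point): Grip point on the bar's upright tab, which is 12 mm thick (pinch across this, the bar's x), 24 mm wide along the bar, top 60 mm above the bar's centreline. The point is 43 mm above the centreline, 110 mm from the pivot; z=118 mm when level. The tab turns with the bar (it can turn between the pads): lifting by 0.2 rad raises it 21 mm and moves it 11 mm towards the hinge.
- bar_tip (a point): Point on the bar's underside, 185 mm from its pivot (245 mm from the hinge), that goes down into the keeper's notch; z=68 mm when level. Axes as the bar's.
- post: Grey base, 130 x 44 x 30 mm, fixed to the bench at the gate's free end. Origin on the bench, 135 mm from the rack's origin along the rack's -y; axes as the rack's. It carries the plain aluminium keeper, a block with one notch in its top, 14 mm wide in y; the keeper's setting along x is not measured (see keeper_mid).
- keeper_mid (a point): Middle of the keeper's range, fixed on the post at x=-12 mm, z=64 mm; axes as the post's. The real notch centre is up to 12 mm either way of it along x: find it by feel, sliding the bar on the keeper's top. Notch 14 mm wide in x, floor z=64; in front of it a tooth 10 mm thick, behind it a flat land 36 mm long, both with tops at z=83, upright faces, no ramp.
- tape: Loose white ring-shaped roll, 90 mm across, 45 mm tall; bystander. Origin at its underside centre.
- cap: Loose copper electrode cylinder, 26 mm across, 45 mm tall; bystander. Origin at its underside centre.
- ferrule: Loose stainless ring, 52 mm across, 30 mm tall; bystander. Origin at its underside centre.
Mind the look-alikes: they are no part of the job. Leave any turquoise look-alike of the post alone.

How it is judged:
By the outcome, as a careful person would: the job done as asked, in the order asked, and still so for the second after the job is handed in, with the robot touching nothing.
It also fails if it takes over 58 s, if anything falls off the work surface, if the arm or the gripper's body presses on something with over 40 N, if the wrist force passes 120 N, or if a joint passes its speed limit or range.

## Working session

There is one attempt and no reset: what is moved stays moved. The work goes in short steps, Python scripts to look and compute and a tool call to move; the robot and the scene stay as the last step left them, time stands still between calls to the robot, and variables do not carry over. Pictures are saved under pics/ and viewed, about 8 in all and at most 12, crops included, and the job is handed in when it is done.

Besides the shell and the picture viewer there is one more tool, called as name(argument=value, ...), one argument or row to a line, values as JSON. move_arm: Moves the arm, as the interface text tells. Its arguments: {"type":"object","properties":{"targets":{"type":"array"},"squeeze":{"type":"number"}},"required":["targets"]}

```bash
mkdir -p pics; cat > h.py <<'E'
import numpy as np, cv2
from bench import ctrl
def grab(n):
    f=ctrl.grab_frame(n); f={k:(np.array(v)) for k,v in f.items()}; return f
def ray(f,u,v):
    K=f['mtx'];d=np.array([(u-K[0,2])/K[0,0],-(v-K[1,2])/K[1,1],-1.])
    return f['T'][:3,3],f['T'][:3,:3]@d
def onz(f,u,v,z):
    o,d=ray(f,u,v);return o+d*(z-o[2])/d[2]
def proj(f,p):
    T=f['T'];c=T[:3,:3].T@(np.array(p)-T[:3,3]);K=f['mtx']
    return np.array([K[0,2]+K[0,0]*c[0]/-c[2],K[1,2]+K[1,1]*c[1]/c[2]])
E
python3 - <<'E'
from h import *
for n in('scene','top'):
    f=ctrl.grab_frame(n);print(f.keys())
    f=grab(n);cv2.imwrite(f'pics/{n}0.png',f['frame']);np.savez(f'{n}0.npz',**f);print(f['mtx'],f['T'])
s=ctrl.sense();print(s)
E
```

```text
dict_keys(['frame', 'mtx', 'T'])
[[446.70034883   0.         284.9825686 ]
 [  0.         446.70034883 209.80638143]
 [  0.           0.           1.        ]] [[ 0.2079634  -0.74782251  0.63048609  1.17001752]
 [ 0.97811197  0.16356717 -0.12861866 -0.06251543]
 [-0.0069429   0.64343397  0.76547013  0.77704492]
 [ 0.          0.          0.          1.        ]]
dict_keys(['frame', 'mtx', 'T'])
[[480.48532896   0.         279.42729424]
 [  0.         480.48532896 211.52681557]
 [  0.           0.           1.        ]] [[ 0.01710357  0.98946985 -0.14372503  0.4531515 ]
 [-0.99979739  0.01845083  0.00804622  0.02609568]
 [ 0.01061334  0.14355829  0.98958495  1.21377467]
 [ 0.          0.          0.          1.        ]]
{'clock': 0.2, 'joint_pos': array([-1.34408323e+00,  8.77035848e-02,  1.37164242e+00, -1.89374969e-05,
        1.68362711e+00, -1.03084548e-01]), 'qd': array([-0.00091095, -0.00325569, -0.00381705, -0.0009691 , -0.00040858,
        0.00033705]), 'joint_efforts': array([ 1.33729161e-03, -3.40129817e+01, -3.02403617e+01,  7.16859684e-02,
        2.99791479e-02, -1.25039060e-04]), 'tool_pos': array([ 0.17803997, -0.52003166,  0.20475199]), 'orientation': array([[-9.46108602e-01, -3.28629254e-04,  3.23849355e-01],
       [-3.23849498e-01,  1.34090282e-03, -9.46107660e-01],
       [-1.23331859e-04, -9.99999047e-01, -1.37506611e-03]]), 'contact_force': array([ 0.41750958, -0.01678454, -0.29565906]), 'torque': array([ 0.00664141,  0.03937305, -0.0237515 ]), 'grip_width': 0.09339960294310101}
```

View pics/scene0.png

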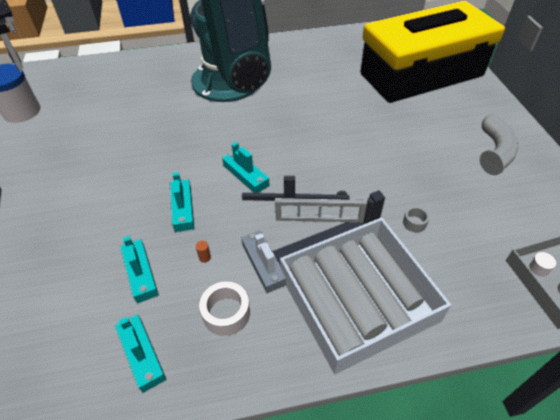

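View pics/top0.png

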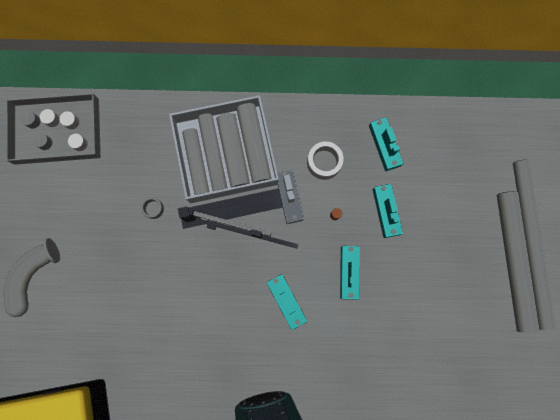

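The top view shows the rack at (225,150), the hinge post at (185,213), and the gate and bar running to (297,246). The grey post with the keeper is at (290,197), and there are four turquoise look-alikes. The cap (336,214), tape (325,160) and ferrule (152,208) are nearby. Next I'll take close crops.

```bash
python3 - <<'E'
from h import *
t=dict(np.load('top0.npz'));s=dict(np.load('scene0.npz'))
a=cv2.resize(t['frame'][85:260,160:310],None,fx=3.4,fy=3.4,interpolation=cv2.INTER_CUBIC)
cv2.imwrite('pics/tc.png',a)
b=cv2.resize(s['frame'][165:300,235:395],None,fx=4.4,fy=4.4,interpolation=cv2.INTER_CUBIC)
cv2.imwrite('pics/sc.png',b)
print(proj(s,ctrl.sense()['tool_pos']),proj(t,ctrl.sense()['tool_pos']))
for p in [(170,115),(259,97),(277,183),(187,202)]:print(onz(t,*p,.065))
for p in [(282,262),(383,222),(447,304),(333,362)]:print('s',onz(s,*p,.065))
E
```

```text
[-3.94864259 76.97055605] [544.06832476 424.56776872]
[0.85701416 0.29249687 0.065     ]
[0.90847553 0.07279686 0.065     ]
[0.6901205  0.02387093 0.065     ]
[0.63910342 0.24061576 0.065     ]
s [0.70879404 0.02471201 0.065     ]
s [0.65774552 0.24494967 0.065     ]
s [0.85691069 0.29118604 0.065     ]
s [0.91470329 0.06612388 0.065     ]
```

View pics/tc.png

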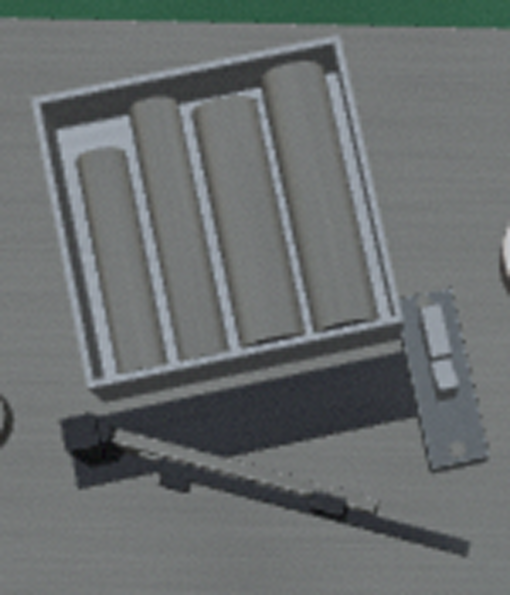

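View pics/sc.png

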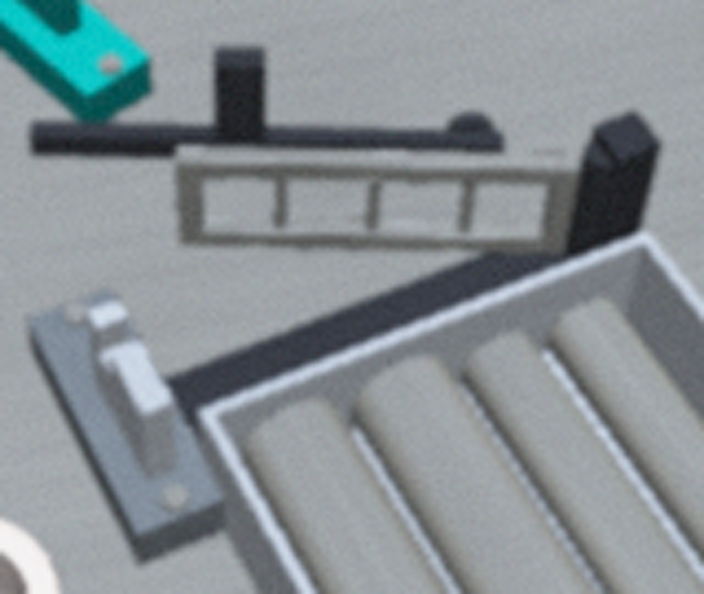

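The crops confirm my choice: plain grey post with the light keeper at top px (290,195), tab at scene (289,180), and bar end at top (297,246). The four turquoise copies are at top (385,145), (388,210), (350,272) and (287,302), and I'll leave those alone. Now the rack pose and gate angle.

```bash
cat > geo.py <<'E'
from h import *
t=dict(np.load('top0.npz'));s=dict(np.load('scene0.npz'))
L=np.array([[255,115],[255,-115],[35,-115],[35,115]])/1e3
tp=[(160+u/3.4,85+v/3.4) for u,v in [(37,99),(339,40),(399,320),(92,387)]]
sp=[(382.3,218.9),(280.5,258.6)]; 
A=np.array([onz(t,*p,.065)[:2] for p in tp]); B=np.array([onz(s,*p,.065)[:2] for p in [(447,304),(333,362),sp[1],sp[0]]])
def fit(P):
    a=L-L.mean(0);b=P-P.mean(0);z=(a[:,0]+1j*a[:,1]).conj()@(b[:,0]+1j*b[:,1]);th=np.angle(z)
    R=np.array([[np.cos(th),-np.sin(th)],[np.sin(th),np.cos(th)]]);o=P.mean(0)-R@L.mean(0)
    return R,o,th,P-(L@R.T+o)
E
python3 - <<'E'
from geo import *
for P in(A,B,(A+B)/2):
    R,o,th,r=fit(P);print(o,th,'\n',(r*1e3).round(1))
def loc(p):return ((R.T@(p[:2]-o))*1e3).round(1)
def T(u,v,z):return loc(onz(t,160+u/3.4,85+v/3.4,z))
def S(u,v,z):return loc(onz(s,235+u/4.4,165+v/4.4,z))
print('hingepost top T',T(84,430,.095),'S',S(630,135,.095))
print('post base corners z30 T',T(403,296,.03),T(455,290,.03),T(486,460,.03),T(432,470,.03),'S',S(108,292,.03),S(222,500,.03),S(140,540,.03),S(30,325,.03))
print('keeper T tooth front/back, land front/back',T(447,388,.083),T(443,366,.083),T(440,354,.083),T(432,308,.083))
print('keeper S',S(108,312,.083),S(112,325,.083),S(125,350,.083),S(148,400,.083))
print('bar end T',T(467,545,.078),'S',S(32,130,.078))
print('tab S',S(240,53,.135))
# bar end triangulated angle from hinge
h=np.array([0,110])
for e in(T(467,545,.078),S(32,130,.078)):
    d=e-h;print('angle',np.arctan2(-d[0],-d[1])-np.arctan2(17-5,270),np.hypot(*d))
E
```

```text
[0.63757327 0.12345074] 0.22901808917047892 
 [[-0.5 -2.9]
 [-2.9  1.7]
 [ 2.   3.8]
 [ 1.3 -2.6]]
[0.63907298 0.12481748] 0.2223073486492495 
 [[-5.5 -2. ]
 [ 1.6 -2.7]
 [ 2.1  3.1]
 [ 1.9  1.6]]
[0.63832174 0.12413647] 0.22564475857200772 
 [[-3.  -2.5]
 [-0.7 -0.5]
 [ 2.   3.5]
 [ 1.6 -0.5]]
hingepost top T [ -0.2 118.3] S [  1.7 124.8]
post base corners z30 T [  61.8 -120.6] [  58.3 -159.3] [ -70.5 -154.6] [ -69.6 -114.4] S [ -64.3 -114.1] [  62.9 -113.4] [  66. -154.] [ -62. -155.]
keeper T tooth front/back, land front/back [ -21.  -134.2] [  -5.1 -134.7] [   3.7 -134.5] [  37.3 -135.9]
keeper S [ -15.8 -131.7] [  -8.5 -132.8] [   6.3 -133. ] [  34.4 -134.4]
bar end T [-131.4 -124.8] S [-134.9 -121.2]
tab S [-88.6 -33.1]
angle 0.46578774816355006 269.0669061776271
angle 0.48376679765048913 267.677884779449
```

move_arm(
  targets=[
    [[-30, 0, -24, 0, 60], [-30, 0, -24, 0, 60], [-30, 0, -24, 0, 60], [-30, 0, -24, 0, 60], [-30, 0, -24, 0, 60], [-30, 0, -24, 0, 60], [-30, 0, -24, 0, 60], [-30, 0, -24, 0, 60], [-30, 0, -24, 0, 60], [-30, 0, -24, 0, 60], [-30, 0, -24, 0, 60], [-30, 0, -24, 0, 60]],
  ],
  squeeze=15,
)

```text
clock: 1.4
tool_pos: [0.4259, -0.1298, 0.2054]
orientation: [[-0.946, 0.0, 0.324], [-0.324, -0.0, -0.946], [-0.0, -1.0, 0.0]]
contact_force: [-0.4, 0.2, 0.8]
grip_width: 0.0601
```

move_arm(
  targets=[
    [[0, 0, 0, -0.14, 50], [0, 0, 0, -0.14, 50], [0, 0, 0, -0.14, 50], [0, 0, 0, -0.14, 50], [0, 0, 0, -0.14, 50], [0, 0, 0, -0.14, 50], [0, 0, 0, -0.15, 50], [0, 0, 0, 0, 50]],
  ],
)

```text
clock: 2.2
tool_pos: [0.4253, -0.1312, 0.2053]
orientation: [[-0.249, -0.0, 0.969], [-0.969, 0.0, -0.249], [0.0, -1.0, -0.0]]
contact_force: [0.7, 0.7, -0.2]
grip_width: 0.0497
```

```bash
cat >> geo.py <<'E'
R,o,th,r=fit((A+B)/2)
def w(x,y,z):return np.r_[o+R@np.array([x,y])/1e3,z/1e3]
def tabw(g,l,dx=0):
    a=60+110*np.cos(l)-43*np.sin(l);z=75+110*np.sin(l)+43*np.cos(l)
    return w(-np.sin(g)*a-12*np.cos(g),110-np.cos(g)*a+12*np.sin(g),z)
def st(g=None,l=0,q=None):
    q=q or ctrl.sense();O=q['orientation'];zz=O[:,2];yaw=np.arctan2(zz[1],zz[0])
    gp=q['tool_pos']-.019*O[:,1]
    print('t %.2f'%q['clock'],'grasp',gp.round(4),'yaw %.3f'%yaw,'F',np.round(q['contact_force'],1),'in tool',(O.T@q['contact_force']).round(1),'w %.4f'%q['grip_width'])
    pl=R.T@(gp[:2]-o)*1e3;print('rack-local',pl.round(1))
    if g is not None:print('move tool mm',(O.T@(tabw(g,l)-gp)*1e3).round(1),'turn',round(-((th-g-yaw+1.57)%3.1416-1.57),3))
    return q
E
python3 -c "
from geo import *
st(.475)"
```

```text
t 2.20 grasp [ 0.4253 -0.1312  0.2243] yaw -0.251 F [ 0.7  0.7 -0.2] in tool [-0.8  0.2  0.5] w 0.0497
rack-local [-264.8 -201.2]
move tool mm [-228.   106.2   80.7] turn -0.002
```

move_arm(
  targets=[
    [[-38, 0, 13.5, 0, 50], [-38, 0, 13.5, 0, 50], [-38, 0, 13.5, 0, 50], [-38, 0, 13.5, 0, 50], [-38, 0, 13.5, 0, 50], [-38, 0, 13.5, 0, 50], [0, 20, 0, 0, 50], [0, 20, 0, 0, 50], [0, 10, 0, 0, 50], [0, 0, 0, 0, 50]],
  ],
)

```text
clock: 3.2
tool_pos: [0.5593, 0.0693, 0.1533]
orientation: [[-0.25, -0.004, 0.968], [-0.968, -0.0, -0.25], [0.001, -1.0, -0.004]]
contact_force: [-0.6, 0.7, 0.3]
grip_width: 0.0501
```

```bash
python3 - <<'E'
from geo import *
q=st(.475)
f=grab('scene');np.savez('scene1.npz',**f);g=grab('top');np.savez('top1.npz',**g)
a=cv2.resize(f['frame'][110:240,220:395],None,fx=4,fy=4,interpolation=cv2.INTER_CUBIC)
cv2.imwrite('pics/s1.png',a)
print('expected tip px in crop',(proj(f,q['tool_pos'])-[220,110])*4, 'tab grip',(proj(f,tabw(.475,0))-[220,110])*4)
E
```

```text
t 3.20 grasp [0.5594 0.0693 0.1723] yaw -0.253 F [-0.6  0.7  0.3] in tool [-0.5 -0.3 -0.7] w 0.0501
rack-local [-89.2 -35.8]
move tool mm [-0.5 54.3  0.9] turn -0.004
expected tip px in crop [272.66303561 242.92807685] tab grip [273.60324107 293.43583742]
```

View pics/s1.png

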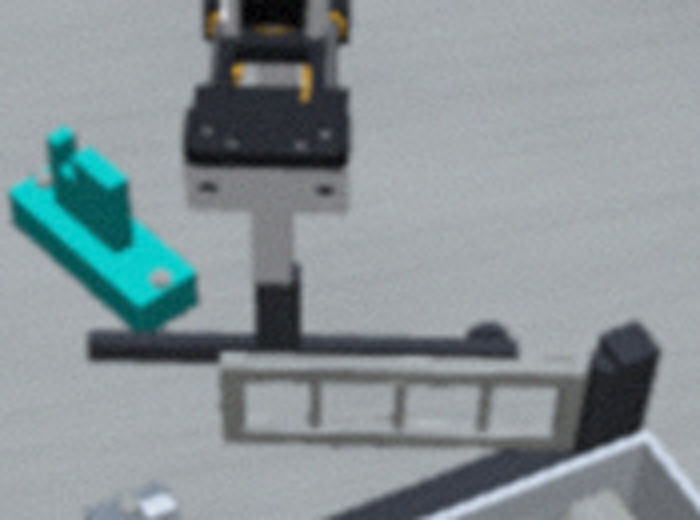

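The view shows the finger at crop x≈272, in line with the tab at x≈278. I'll descend and close.

move_arm(
  targets=[
    [[-1, 18, 0.5, 0, 50], [-0.5, 18, 0.5, 0, 50], [0, 18, 0, 0, 50], [0, 0, 0, 0, 50]],
  ],
)

```text
clock: 3.7
tool_pos: [0.5607, 0.0702, 0.1001]
orientation: [[-0.25, -0.003, 0.968], [-0.968, -0.0, -0.25], [0.001, -1.0, -0.003]]
contact_force: [1.1, -0.9, -0.9]
grip_width: 0.0501
```

move_arm(
  targets=[
    [[0, 0, 0, 0, 25], [0, 0, 0, 0, 15], [0, 0, 0, 0, 10], [0, 0, 0, 0, 6], [0, 0, 0, 0, 6], [0, 0, 0, 0, 6]],
  ],
  squeeze=15,
)

```text
clock: 4.3
tool_pos: [0.562, 0.0707, 0.102]
orientation: [[-0.248, 0.001, 0.969], [-0.969, -0.0, -0.248], [-0.0, -1.0, 0.001]]
contact_force: [0.3, 0.5, 1.4]
grip_width: 0.0122
```

```bash
python3 -c "
from geo import *
st(.475,.15)"
```

```text
t 4.30 grasp [0.562  0.0707 0.121 ] yaw -0.251 F [0.3 0.5 1.4] in tool [-0.6 -1.4  0.2] w 0.0122
rack-local [-86.4 -35. ]
move tool mm [ -6.1 -13.   -1.5] turn -0.001
```

move_arm(
  targets=[
    [[-1.5, -3.5, 0, 0, 6], [-1.5, -3.5, 0, 0, 6], [-1.5, -3.5, 0, 0, 6], [-2, -3.5, 0, 0, 6], [-2, -3.5, 0, 0, 6], [0, 0, 0, 0, 6], [0, 0, 0, 0, 6]],
  ],
)

```text
clock: 5.0
tool_pos: [0.5638, 0.0795, 0.1191]
orientation: [[-0.248, -0.0, 0.969], [-0.969, 0.001, -0.248], [-0.001, -1.0, -0.001]]
contact_force: [-1.5, 1.7, -3.9]
grip_width: 0.012
```

```bash
python3 - <<'E'
from geo import *
q=st(.463,.15)
yaw0=th-.463
# plan: gate .463 -> -.03 in 25 rows
N=24;gs=np.linspace(.463,-.02,N+1);p=[tabw(g,.16) for g in gs]
for i in range(N):
    y=th-gs[i];zx=np.array([np.cos(y),np.sin(y)]);xx=np.array([zx[1],-zx[0]])
    d=(p[i+1]-p[i])[:2]*1e3;print([round(xx@d,1),round(zx@d,1),round(gs[i+1]-gs[i],4)],end=' ')
E
```

```text
t 5.00 grasp [0.5638 0.0795 0.1381] yaw -0.251 F [-1.5  1.7 -3.9] in tool [-1.2  3.9 -1.9] w 0.0120
rack-local [-82.6 -26.9]
move tool mm [3.  4.1 0.8] turn -0.013
[np.float64(0.2), np.float64(3.3), np.float64(-0.0201)] [np.float64(0.2), np.float64(3.3), np.float64(-0.0201)] [np.float64(0.2), np.float64(3.3), np.float64(-0.0201)] [np.float64(0.2), np.float64(3.3), np.float64(-0.0201)] [np.float64(0.2), np.float64(3.3), np.float64(-0.0201)] [np.float64(0.2), np.float64(3.3), np.float64(-0.0201)] [np.float64(0.2), np.float64(3.3), np.float64(-0.0201)] [np.float64(0.2), np.float64(3.3), np.float64(-0.0201)] [np.float64(0.2), np.float64(3.3), np.float64(-0.0201)] [np.float64(0.2), np.float64(3.3), np.float64(-0.0201)] [np.float64(0.2), np.float64(3.3), np.float64(-0.0201)] [np.float64(0.2), np.float64(3.3), np.float64(-0.0201)] [np.float64(0.2), np.float64(3.3), np.float64(-0.0201)] [np.float64(0.2), np.float64(3.3), np.float64(-0.0201)] [np.float64(0.2), np.float64(3.3), np.float64(-0.0201)] [np.float64(0.2), np.float64(3.3), np.float64(-0.0201)] [np.float64(0.2), np.float64(3.3), np.float64(-0.0201)] [np.float64(0.2), np.float64(3.3), np.float64(-0.0201)] [np.float64(0.2), np.float64(3.3), np.float64(-0.0201)] [np.float64(0.2), np.float64(3.3), np.float64(-0.0201)] [np.float64(0.2), np.float64(3.3), np.float64(-0.0201)] [np.float64(0.2), np.float64(3.3), np.float64(-0.0201)] [np.float64(0.2), np.float64(3.3), np.float64(-0.0201)] [np.float64(0.2), np.float64(3.3), np.float64(-0.0201)]
```

move_arm(
  targets=[
    [[0.2, 0, 3.3, -0.02, 6], [0.2, 0, 3.3, -0.02, 6], [0.2, 0, 3.3, -0.02, 6], [0.2, 0, 3.3, -0.02, 6], [0.2, 0, 3.3, -0.02, 6], [0.2, 0, 3.3, -0.02, 6], [0.2, 0, 3.3, -0.02, 6], [0.2, 0, 3.3, -0.02, 6], [0.2, 0, 3.3, -0.02, 6], [0.2, 0, 3.3, -0.02, 6], [0, 0, 0, 0, 6]],
  ],
)

```text
clock: 6.1
tool_pos: [0.5965, 0.0721, 0.1187]
orientation: [[-0.05, -0.0, 0.999], [-0.999, 0.001, -0.05], [-0.001, -1.0, -0.0]]
contact_force: [-1.6, 5.0, -4.5]
grip_width: 0.0122
```

```bash
python3 - <<'E'
from geo import *
q=st(.263,.16)
f=grab('scene')
a=cv2.resize(f['frame'][130:300,220:395],None,fx=3.5,fy=3.5,interpolation=cv2.INTER_CUBIC)
cv2.imwrite('pics/s2.png',a)
E
```

```text
t 6.10 grasp [0.5965 0.0721 0.1377] yaw -0.050 F [-1.6  5.  -4.5] in tool [-4.9  4.5 -1.8] w 0.0122
rack-local [-52.4 -41.3]
move tool mm [ 2.   2.7 -0.7] turn -0.012
```

View pics/s2.png

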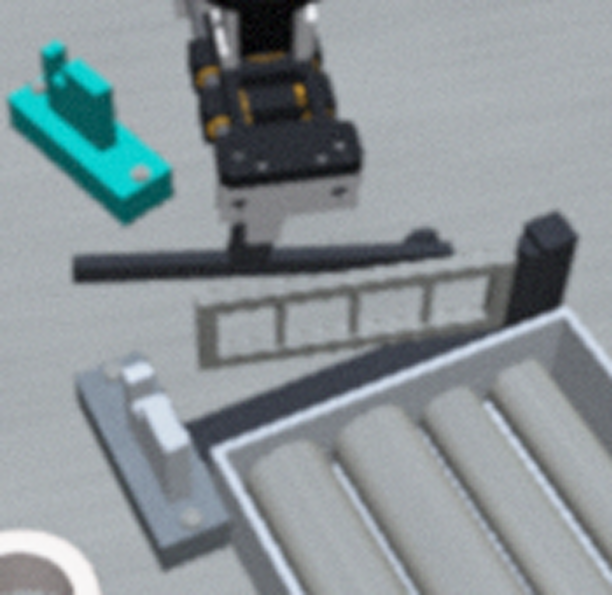

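The gate follows with the bar lifted: tab at crop (245,235), bar tip at (75,268), keeper at (155,420). There's a slight pull towards the hinge, so I'll ease that as I continue.

move_arm(
  targets=[
    [[-0.3, 0, 3.3, -0.02, 6], [-0.3, 0, 3.3, -0.02, 6], [-0.3, 0, 3.3, -0.02, 6], [-0.3, 0, 3.3, -0.02, 6], [-0.1, 0, 3.3, -0.02, 6], [-0.1, 0, 3.3, -0.02, 6], [-0.1, 0, 3.3, -0.02, 6], [-0.1, 0, 3.3, -0.02, 6], [0, 0, 0, 0, 6]],
  ],
)

```text
clock: 7.05
tool_pos: [0.6231, 0.0718, 0.1193]
orientation: [[0.109, 0.001, 0.994], [-0.994, -0.003, 0.109], [0.003, -1.0, 0.0]]
contact_force: [-4.7, -2.9, -0.6]
grip_width: 0.0117
```

```bash
python3 - <<'E'
from geo import *
q=st(.1,.16)
E
```

```text
t 7.05 grasp [0.6231 0.0719 0.1383] yaw 0.109 F [-4.7 -2.9 -0.6] in tool [ 2.4  0.6 -5. ] w 0.0117
rack-local [-26.5 -47.5]
move tool mm [ 2.4  3.4 -1.3] turn -0.017
```

move_arm(
  targets=[
    [[0.4, 0, 3.3, -0.02, 6], [0.3, 0, 3.3, -0.02, 6], [0.2, 0, 3.3, -0.02, 6], [0.2, 0, 3.3, -0.02, 6], [0.1, 0, 3.3, -0.02, 6], [0.1, 0, 3.3, -0.02, 6], [0.1, 0, 3.3, -0.02, 6], [0, 0, 0, 0, 6]],
  ],
)

```text
clock: 7.85
tool_pos: [0.6456, 0.0746, 0.1191]
orientation: [[0.246, -0.001, 0.969], [-0.969, -0.003, 0.246], [0.003, -1.0, -0.001]]
contact_force: [-5.3, -2.7, -1.7]
grip_width: 0.012
```

```bash
python3 - <<'E'
from geo import *
q=st(-.045,.16)
f=grab('scene');np.savez('scene3.npz',**f);g=grab('top')
a=cv2.resize(f['frame'][165:265,225:365],None,fx=4,fy=4,interpolation=cv2.INTER_CUBIC)
b=cv2.resize(g['frame'][160:235,175:315],None,fx=4,fy=4,interpolation=cv2.INTER_CUBIC)
cv2.imwrite('pics/s3.png',np.vstack([a,b])[:600 if 0 else 700])
cv2.imwrite('pics/s3.png',cv2.resize(np.vstack([a,b]),None,fx=.85,fy=.85))
E
```

```text
t 7.85 grasp [0.6456 0.0746 0.1381] yaw 0.249 F [-5.3 -2.7 -1.7] in tool [ 1.3  1.8 -5.8] w 0.0120
rack-local [ -4.  -49.9]
move tool mm [ 2.2  3.2 -0.7] turn -0.022
```

View pics/s3.png

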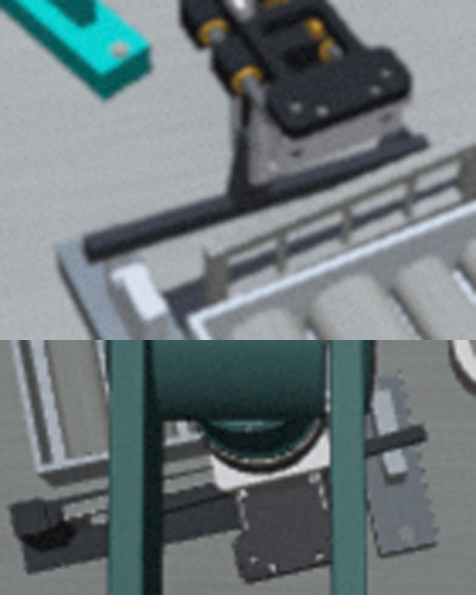

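The bar is past the tooth. In the lower panel it is at about (395,440), with the tooth at (400,460) below it. Kinematics put the tip at rack x≈0, within about 2 mm of the notch. Now I'll lower gently.

move_arm(
  targets=[
    [[0.6, 1.3, 0, 0, 6], [0.6, 1.3, 0, 0, 6], [0.6, 1.3, 0, 0, 6], [0.6, 1.3, 0, 0, 6], [0.6, 1.3, 0, 0, 6], [0.6, 1.3, 0, 0, 6], [0, 0, 0, 0, 6], [0, 0, 0, 0, 6]],
  ],
)

```text
clock: 8.75
tool_pos: [0.6467, 0.0706, 0.1117]
orientation: [[0.246, 0.001, 0.969], [-0.969, -0.004, 0.246], [0.004, -1.0, -0.0]]
contact_force: [-4.6, -3.0, -1.3]
grip_width: 0.0121
```

move_arm(
  targets=[
    [[0.4, 1, 0, 0, 6], [0.4, 1, 0, 0, 6], [0, 0, 0, 0, 6], [0, 0, 0, 0, 6]],
  ],
)

```text
clock: 9.15
tool_pos: [0.6467, 0.0697, 0.1099]
orientation: [[0.245, 0.0, 0.969], [-0.969, -0.004, 0.245], [0.004, -1.0, -0.001]]
contact_force: [-5.2, -4.1, 0.1]
grip_width: 0.0123
```

```bash
python3 - <<'E'
from geo import *
q=st(-.045,.083)
E
```

```text
t 9.15 grasp [0.6467 0.0697 0.1289] yaw 0.248 F [-5.2 -4.1  0.1] in tool [ 2.7 -0.  -6.1] w 0.0123
rack-local [ -4.  -54.9]
move tool mm [ 1.5  2.  -0.6] turn -0.023
```

move_arm(
  targets=[
    [[0.7, 1, 0, 0, 6], [0.7, 1, 0, 0, 6], [0, 0, 0, 0, 6], [0, 0, 0, 0, 6]],
  ],
)

```text
clock: 9.55
tool_pos: [0.6469, 0.0687, 0.1078]
orientation: [[0.246, -0.0, 0.969], [-0.969, -0.003, 0.246], [0.003, -1.0, -0.001]]
contact_force: [-5.1, -2.2, -0.9]
grip_width: 0.0121
```

```bash
python3 - <<'E'
from geo import *
q=st(-.045,.083)
E
```

```text
t 9.55 grasp [0.6469 0.0687 0.1268] yaw 0.248 F [-5.1 -2.2 -0.9] in tool [ 0.9  0.9 -5.5] w 0.0121
rack-local [ -4.  -55.9]
move tool mm [ 0.5 -0.2 -0.5] turn -0.022
```

move_arm(
  targets=[
    [[0.5, 1, 0, 0, 6], [0.5, 1, 0, 0, 6], [0, 0, 0, 0, 6], [0, 0, 0, 0, 6]],
  ],
)

```text
clock: 9.95
tool_pos: [0.6472, 0.0677, 0.1057]
orientation: [[0.246, -0.0, 0.969], [-0.969, -0.003, 0.246], [0.003, -1.0, -0.001]]
contact_force: [-5.6, -2.4, -1.1]
grip_width: 0.0116
```

```bash
python3 - <<'E'
from geo import *
q=st(-.045,.0)
E
```

```text
t 9.95 grasp [0.6472 0.0678 0.1247] yaw 0.248 F [-5.6 -2.4 -1.1] in tool [ 0.9  1.1 -6. ] w 0.0116
rack-local [ -3.9 -56.9]
move tool mm [ 3.4  6.7 -0.5] turn -0.022
```

move_arm(
  targets=[
    [[0.5, 1, 0, 0, 6], [0.5, 1, 0, 0, 6], [0, 0, 0, 0, 6], [0.5, 1, 0, 0, 6], [0, 0, 0, 0, 6], [0, 0, 0, 0, 6]],
  ],
)

```text
clock: 10.55
tool_pos: [0.6475, 0.0666, 0.103]
orientation: [[0.246, -0.0, 0.969], [-0.969, -0.003, 0.246], [0.002, -1.0, -0.001]]
contact_force: [-5.8, -1.8, 1.0]
grip_width: 0.0123
```

```bash
python3 - <<'E'
from geo import *
q=st(-.045,.0)
f=grab('scene')
a=cv2.resize(f['frame'][165:265,225:365],None,fx=5,fy=5,interpolation=cv2.INTER_CUBIC)
cv2.imwrite('pics/s4.png',a)
E
```

```text
t 10.55 grasp [0.6475 0.0666 0.122 ] yaw 0.248 F [-5.8 -1.8  1. ] in tool [ 0.3 -1.  -6.1] w 0.0123
rack-local [ -3.9 -58.1]
move tool mm [ 2.3  4.  -0.5] turn -0.022
```

View pics/s4.png

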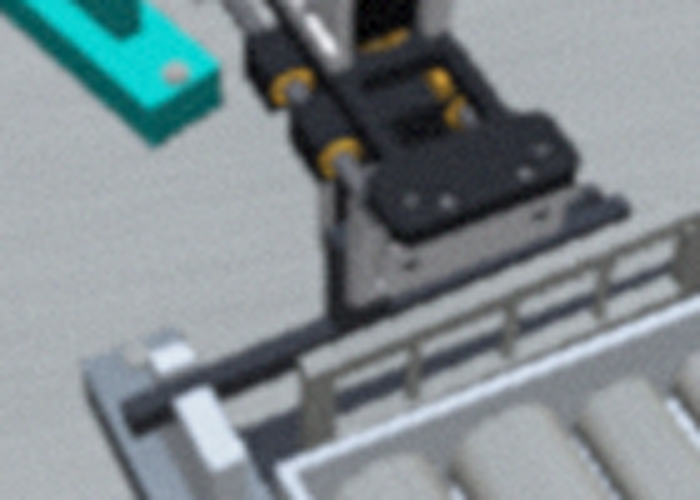

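The bar lies in the notch: tooth at (170,355), land at (205,425), bar between them at (190,390). I'll press it down lightly, then ease outward against the tooth.

move_arm(
  targets=[
    [[0.4, 1, 0, 0, 6], [0, 0.5, 0, 0, 6], [0, 0, 0, 0, 6], [0, 0, 0, 0, 6]],
  ],
)

```text
clock: 11.0
tool_pos: [0.6475, 0.0666, 0.1029]
orientation: [[0.246, 0.001, 0.969], [-0.969, -0.002, 0.246], [0.002, -1.0, 0.0]]
contact_force: [-7.1, -1.4, 4.7]
grip_width: 0.0121
```

move_arm(
  targets=[
    [[0, 0, -0.7, 0, 6], [0, 0, -0.7, 0, 6], [0, 0, 0, 0, 6], [0, 0, 0, 0, 6]],
  ],
)

```text
clock: 11.4
tool_pos: [0.6473, 0.0665, 0.1029]
orientation: [[0.246, 0.003, 0.969], [-0.969, -0.001, 0.246], [0.002, -1.0, 0.003]]
contact_force: [-4.8, -2.5, 6.0]
grip_width: 0.0121
```

```bash
python3 - <<'E'
from geo import *
q=st(-.045,.0)
E
```

```text
t 11.40 grasp [0.6472 0.0665 0.1219] yaw 0.249 F [-4.8 -2.5  6. ] in tool [ 1.2 -6.  -5.3] w 0.0121
rack-local [ -4.2 -58.1]
move tool mm [ 2.2  3.9 -0.2] turn -0.022
```

move_arm(
  targets=[
    [[0, -0.4, -0.7, 0, 6], [0, -0.4, -0.7, 0, 6], [0, 0, 0, 0, 6], [0, 0, 0, 0, 6]],
  ],
)

```text
clock: 11.8
tool_pos: [0.6458, 0.0662, 0.1029]
orientation: [[0.246, 0.003, 0.969], [-0.969, -0.001, 0.246], [0.002, -1.0, 0.002]]
contact_force: [-3.6, -2.7, 6.9]
grip_width: 0.0116
```

move_arm(
  targets=[
    [[0, 0, -0.7, 0, 6], [0, 0, -0.7, 0, 6], [0, 0, 0, 0, 6], [0, 0, 0, 0, 6]],
  ],
)

```text
clock: 12.2
tool_pos: [0.645, 0.0661, 0.1029]
orientation: [[0.246, 0.004, 0.969], [-0.969, -0.001, 0.246], [0.002, -1.0, 0.004]]
contact_force: [-1.4, -3.2, 6.3]
grip_width: 0.0116
```

```bash
python3 - <<'E'
from geo import *
q=st(-.045,.0)
E
```

```text
t 12.20 grasp [0.645  0.0661 0.1219] yaw 0.248 F [-1.4 -3.2  6.3] in tool [ 2.8 -6.3 -2.2] w 0.0116
rack-local [ -6.5 -58. ]
move tool mm [2.4 3.9 2.1] turn -0.022
```

The tooth is now taking the load: jaw-axis force is down from 6 N to 2 N and the tab has stopped moving down. Releasing.

move_arm(
  targets=[
    [[0, -0.5, -0.3, 0, 6], [0, -0.5, -0.3, 0, 6], [0, 0, 0, 0, 6], [0, 0, 0, 0, 14], [0, 0, 0, 0, 20], [0, 0, 0, 0, 30], [0, 0, 0, 0, 40], [0, 0, 0, 0, 40], [0, 0, 0, 0, 40]],
  ],
)

```text
clock: 13.1
tool_pos: [0.6428, 0.0667, 0.1022]
orientation: [[0.247, -0.0, 0.969], [-0.969, 0.0, 0.247], [-0.0, -1.0, -0.0]]
contact_force: [-0.4, -0.4, 0.5]
grip_width: 0.0399
```

```bash
python3 - <<'E'
from geo import *
q=st(-.045,.0)
E
```

```text
t 13.10 grasp [0.6428 0.0667 0.1212] yaw 0.249 F [-0.4 -0.4  0.5] in tool [ 0.3 -0.5 -0.5] w 0.0399
rack-local [ -8.4 -57. ]
move tool mm [3.5 3.2 4. ] turn -0.021
```

move_arm(
  targets=[
    [[0, -15, 0, 0, 40], [0, -20, 0, 0, 40], [0, -30, 0, 0, 40], [0, -30, 0, 0, 40], [0, -10, -40, 0, 40], [0, 0, -45, 0, 40], [0, 0, -45, 0, 40], [0, 0, -45, 0, 40], [0, 0, -45, 0, 40], [0, 0, 0, 0, 40]],
  ],
)

```text
clock: 14.1
tool_pos: [0.4257, 0.0119, 0.2087]
orientation: [[0.245, 0.001, 0.97], [-0.97, -0.001, 0.245], [0.001, -1.0, 0.0]]
contact_force: [0.1, -0.3, 1.1]
grip_width: 0.0402
```

```bash
python3 - <<'E'
from geo import *
q=st()
f=grab('scene');g=grab('top')
a=cv2.resize(f['frame'][165:265,225:395],None,fx=4,fy=4,interpolation=cv2.INTER_CUBIC)
cv2.imwrite('pics/s5.png',a)
b=cv2.resize(g['frame'][130:260,160:350],None,fx=4,fy=4,interpolation=cv2.INTER_CUBIC)
cv2.imwrite('pics/t5.png',b)
E
```

```text
t 14.10 grasp [0.4257 0.0119 0.2277] yaw 0.248 F [ 0.1 -0.3  1.1] in tool [ 0.3 -1.1  0. ] w 0.0402
rack-local [-232.4  -61.8]
```

View pics/s5.png

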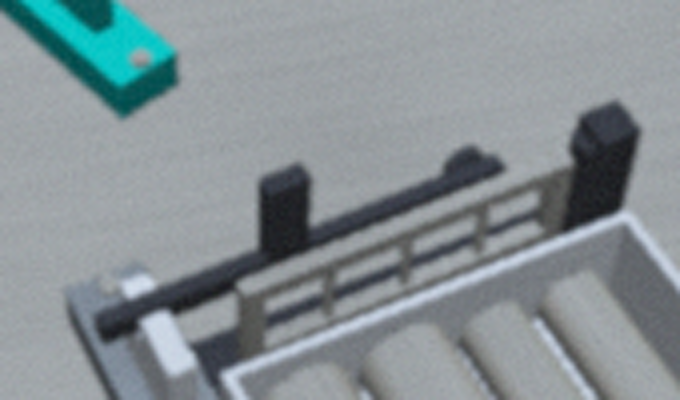

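View pics/t5.png

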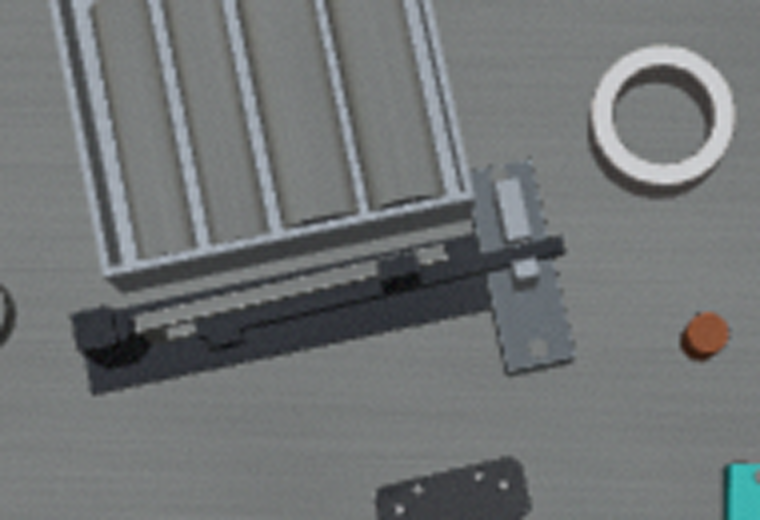

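The gate stays shut with the gripper well away. The bar sits in the notch at top crop (515,255), between the tooth (525,270) and the land (512,210), and the loose things I can see, the tape and the cap, haven't moved. Handing in.

```bash
python3 -c "
from bench import ctrl
print(ctrl.close_job())"
```

```text
the job is handed in; nothing more can be done
None
```

The gate is shut and the latch alone is holding it against its spring. I handed the job in at about 14 s; it reports no verdict.

- **What I did:** I gripped the tab, lifted the bar about 0.16 rad and swung the gate shut with the bar held up, past the keeper's front tooth. I then lowered it in small steps and it went into the notch at the first try, without resting on the keeper's top, so no sliding search was needed. I eased the gate outward until the tooth took the spring load, then released and backed away.
- **Last checks:** After release, both cameras show the bar in the notch between the tooth and the land, with the gate closed. Force on the tool was about 1 N or less, with the gripper over 0.2 m away. The tape and cap look untouched. The ferrule is only partly in the last picture and I did not measure it.
- **Forces:** The readings I took stayed under about 9 N at the wrist, measured only at the end of each move. The firm downward stop I felt was about 6 N at the tab.
- **What disagreed:** The grip height read about 3 mm above the nominal tab height throughout, and about 1 mm higher when seated than when first gripped. The rack-corner fit was off by up to about 4 mm. I used the height I felt at the grip as the reference. I could not measure the bar's angle directly after letting go; that it is fully down rests on the firm stop and the final pictures.

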